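Top up, stir and measure the bead bath

TASK

Get the bead bath ready: put every aluminium pellet lying on the bench into the steel pot, then take the stirring rod from its stand, stir the pellets with its tip right down among them at least three full turns anticlockwise seen from above, and hang the rod back in its stand. Then take the infrared thermometer, point it level and squarely at the middle of the black patch on the pot from about 8 cm, hold it steady there for three seconds, and lay it back flat on its rubber mat. All pellets must stay in the pot, and the other glassware and bits on the bench must be left alone.

Things in the scene. Friction and masses are not known exactly. Their poses are not given: they have to be found in the camera images.
- bath: white hotplate 160 x 160 x 40 mm, switched off and fixed, carrying a round steel pot concentric with it. Origin: centre of the underside, on the bench; z up; the black patch faces along +x. Its position and yaw vary
- pot_floor (a point): centre of the round steel pot's inner floor (50 mm above the bench; axes as bath). The pot is 112 mm wide inside, 120 mm outside, walls upright, its rim 60 mm above this floor (110 mm above the bench)
- patch (a point): centre of the matt black measuring patch, 40 x 40 mm, upright, on a flat steel tab on the outside of the pot; it faces along +x of this frame (axes as bath), 66 mm from the pot's axis, 82 mm above the bench
- stand_top (a point): centre of the hole's mouth on top of the rod stand: a fixed wooden block 60 x 60 x 80 mm with an upright through-hole of 20 mm diameter; 80 mm above the bench (axes as the block)
- rod_grip (a point): centre of the handle of the stirring rod. The rod is 141 mm long, 70 g: from the bottom a steel rod of 10 mm diameter with a round end, at 70 to 75 mm a steel collar of 34 mm diameter, from 75 to 141 mm a square wooden handle 16 x 16 mm (faces along this frame's x and y; z up along the rod). This point lies 108 mm above the tip; with the rod hanging in its stand, collar resting on the top, it is 38 mm above the stand's top
- rod_tip (a point): bottom end of the stirring rod
- thermo: the thermometer: grey bar-shaped infrared thermometer, 130 mm long, 34 mm wide, 38 mm high, 160 g, flat underside; it looks along its own +x (black snout with the lens at that end, 28 mm thick, green display at the other; optical axis 20 mm above the underside); z up, origin on the underside, 8 mm ahead of its housing's middle
- thermo_mid (a point): centre of the thermometer's grey housing (110 x 34 x 38 mm), 19 mm above its underside, 75 mm behind the lens (axes as thermo)
- spot (a point): the measuring spot: a point in the air 80 mm straight ahead of the lens; it must lie on the patch when measuring
- mat: black rubber mat 190 x 110 x 2 mm, fixed on the bench, the thermometer's parking place. Origin: centre of its underside, x along its long side
- p0_mid (a point): centre of an aluminium pellet, a rounded block 20 x 20 x 18 mm (18 along z), 20 g, lying on the bench at the start, to go into the pot; may be absent
- p1_mid (a point): centre of an aluminium pellet, a rounded block 20 x 20 x 18 mm (18 along z), 20 g, lying on the bench at the start, to go into the pot; may be absent
- p2_mid (a point): centre of an aluminium pellet, a rounded block 20 x 20 x 18 mm (18 along z), 20 g, lying on the bench at the start, to go into the pot; may be absent
- p3_mid (a point): centre of an aluminium pellet, a rounded block 20 x 20 x 18 mm (18 along z), 20 g, lying on the bench at the start, to go into the pot; may be absent
- b0_mid (a point): centre of a pellet of the same kind that is already in the pot at the start
- b1_mid (a point): centre of a pellet of the same kind that is already in the pot at the start
- b2_mid (a point): centre of a pellet of the same kind that is already in the pot at the start
- beaker: glass beaker 68 mm wide, 85 mm high, loose, not part of the job: leave it where it stands. Origin: centre of the underside
- flask: conical glass flask 80 mm wide, 108 mm high, loose, not part of the job: leave it where it stands. Origin: centre of the underside
- stopper: black rubber stopper, cone 32 to 42 mm wide, 30 mm high, loose, not part of the job: leave it where it stands. Origin: centre of the underside
- weight: brass weight 32 mm wide, 50 mm high, loose, not part of the job: leave it where it stands. Origin: centre of the underside
- stir0 (a point): point on the pot's inner floor 22 mm from its centre, 0 degrees anticlockwise from the patch's side (+x of bath); the stirring tip passes near it, low down
- stir1 (a point): point on the pot's inner floor 22 mm from its centre, 120 degrees anticlockwise from the patch's side (+x of bath); the stirring tip passes near it, low down
- stir2 (a point): point on the pot's inner floor 22 mm from its centre, 240 degrees anticlockwise from the patch's side (+x of bath); the stirring tip passes near it, low down
Mind the look-alikes: they are no part of the job. What is shaped like the part that bears p3_mid but green is not meant. What is shaped like the thermo but yellow is not meant.

How it is judged (in metres and radians):
On the way, in this order (a step that is already met when the one before it is completed fails the run):
1. every loose pellet lies in the pot (horizontal distance between each of p0_mid, p1_mid, p2_mid, p3_mid, b0_mid, b1_mid, b2_mid and pot_floor below 0.056 m and z of p0_mid in the frame of pot_floor between 0 and 0.055 m and z of p1_mid in the frame of pot_floor between 0 and 0.055 m and z of p2_mid in the frame of pot_floor between 0 and 0.055 m and z of p3_mid in the frame of pot_floor between 0 and 0.055 m and z of b0_mid in the frame of pot_floor between 0 and 0.055 m and z of b1_mid in the frame of pot_floor between 0 and 0.055 m and z of b2_mid in the frame of pot_floor between 0 and 0.055 m), for 0.3 s.
2. stirring anticlockwise, round 1: the rod's tip, down among the pellets, passes third 1 of the pot (horizontal distance between rod_tip and stir0 below 0.017 m and z of rod_tip in the frame of pot_floor below 0.016 m).
3. stirring anticlockwise, round 1: the rod's tip, down among the pellets, passes third 2 of the pot (horizontal distance between rod_tip and stir1 below 0.017 m and z of rod_tip in the frame of pot_floor below 0.016 m).
4. stirring anticlockwise, round 1: the rod's tip, down among the pellets, passes third 3 of the pot (horizontal distance between rod_tip and stir2 below 0.017 m and z of rod_tip in the frame of pot_floor below 0.016 m).
5. stirring anticlockwise, round 2: the rod's tip, down among the pellets, passes third 1 of the pot (all of step 2).
6. stirring anticlockwise, round 2: the rod's tip, down among the pellets, passes third 2 of the pot (all of step 3).
7. stirring anticlockwise, round 2: the rod's tip, down among the pellets, passes third 3 of the pot (all of step 4).
8. the thermometer is held steady for 2 s, square to the black patch at about 8 cm, its measuring spot on the patch (distance between spot and patch below 0.018 m and angle between the x axis of thermo and the x axis of bath, either way round below 0.2 rad and x of thermo_mid in the frame of patch above 0.115 m and linear speed of thermo below 0.03 m/s and contact force between thermo and the fingers above 0.3 N), for 2 s.
At the end, for the whole second after the job is handed in: All pellets inside the pot; rod hanging upright in its stand (handle's centre within 12 mm of the hole's axis, collar at most 4 mm above the top); thermometer flat on the mat (housing centre within 45 mm of the mat's centre along each of its sides); thermometer at rest (all of step 1 and horizontal distance between rod_grip and stand_top below 0.012 m and z of rod_grip in the frame of stand_top below 0.042 m and angle between rod_grip's own z axis and vertical below 0.12 rad and x of thermo_mid in the frame of mat between -0.045 and 0.045 m and y of thermo_mid in the frame of mat between -0.045 and 0.045 m and angle between thermo's own z axis and vertical below 0.1 rad and height (world z) of thermo_mid below 0.026 m and linear speed of thermo below 0.02 m/s); the robot touches nothing.
It fails at once if the beaker is pushed more than 4 cm away or knocked over (distance of beaker from where it was at the start of the episode above 0.04 m or angle between beaker's own z axis and vertical above 0.6 rad).
It fails at once if the flask is pushed more than 4 cm away or knocked over (distance of flask from where it was at the start of the episode above 0.04 m or angle between flask's own z axis and vertical above 0.6 rad).
It fails at once if the rubber stopper is pushed more than 4 cm away or knocked over (distance of stopper from where it was at the start of the episode above 0.04 m or angle between stopper's own z axis and vertical above 0.6 rad).
It fails at once if the brass weight is pushed more than 4 cm away or knocked over (distance of weight from where it was at the start of the episode above 0.04 m or angle between weight's own z axis and vertical above 0.6 rad).
Of p0, p1, p2, p3 only 2 to 4 are there at a start; the rules pass over those that are not, and their reading is None.
At some moment in a run one of p0, p1, p2, p3, thermo may be knocked a few centimetres aside while the robot is not near it.
It also fails if it takes over 208 s, if anything falls off the work surface, if the arm or the gripper's body presses on something with over 40 N, if the wrist force passes 120 N, or if a joint passes its speed limit or range.

ROBOT

A 6-joint arm with a two-finger parallel gripper is mounted at the origin on the work surface. World frame = base frame: x ahead of the robot, y to its left, z up, the work surface at z = 0. Lengths are in m, angles in degrees, forces in N, time in s.
With the tool pointing down it reaches from about 0.3 to 0.875 m from the base axis. Payload 4.2 kg.
Tool frame: the origin (TCP) lies at the very end of the fingers, on their centre line; the grasp point (between the pads) lies 19 mm behind it (r.pinch_z is the distance from the TCP to the grasp point, in m); z points along the fingers, y is the line along which they close (so a half turn about z gives the same grasp; the last joint's range is limited). The gripper opens to 85 mm and grips with 20 to 120 N. Pads are 22 mm wide; open, the fingers measure 114 mm over their backs; the gripper's body (76 mm by 85 mm) begins 54 mm behind the grasp point. The pads swing forward as they close: fully open they stand 13 mm farther back than shut.
Start: joints at [73.51, 18.312, 89.639, -0, 72.044, -1.146], TCP at [0.152, 0.555, 0.231] pointing down, gripper open.
Joint ranges: [-177.97, 177.97], [-48.28, 115.42], [12.27, 149.76], [-77.06, 257.06], [2.81, 150.46], [-146.56, 146.56]. Speed limits (degrees/s): [147.25, 147.25, 180, 180, 180, 180].

INTERFACE

Orientations are given as [roll, pitch, yaw] about the fixed x, y, z axes, in that order (R = Rz(yaw) Ry(pitch) Rx(roll)).
In Python, from workcell import observe, optics, workorder, r gives the robot as it stands.
- The arm moves only by the shell command python3 -m handwheel 'ROWS' [FORCE]. ROWS is JSON, a list that holds one entry, the list of rows, each a list of 7 numbers: the shift along the tool's x, y, z in cm, then the turn, a rotation vector about the tool's x, y, z in degrees, then the opening in per cent of the stroke, from 0 (shut) to 100 (fully open). A call has 1 to 10 rows; each row shifts and turns the commanded pose from where the row before left it, along the tool's axes as they then stand; what a row does not reach is not made up. A row lasts 1/12 s, in which the tool goes at most 41.7 mm and 7.16 degrees, less where a joint would pass 70% of its speed; a pose out of reach is approached as far as the arm can. A call is refused whole if a number of a shift passes 4.17 or a number of a turn 7.16, either way. A call with a gripper value outside its range is refused whole. The fingers move at their own pace and stop on an object; FORCE is the grip in N (left out, the last holds). Time passes only in rows, so rows that do not move let the fingers close. It gives the time, the measured TCP pose, the force, the opening and the grip force at its end, in the units of the state.
- observe(): the state, without advancing time (a new reading comes with each control period).
- optics.grab_frame(name): name is "scene" or "top" or "wrist"; returns (picture, depth): 400x640x3 uint8, blue, green, red; 400x640 float32, m along the optical axis (not along the pixel's ray), 0 where there is no reading.
- optics.camera_info(name): a dict with "camera_matrix" (3x3 intrinsics, pixels), "rvec" (rotation vector, rad) and "tvec" (3), from world to camera coordinates, as OpenCV has them; the wrist camera has in their place "T_tool_cam" (4x4, takes a point from camera to tool coordinates, whose origin is the TCP and whose axes are the flange's). Camera axes: x right, y down, z forward; pixel columns grow to the right and rows downward; lengths in m; the calibration is good to about 2 mm. A picture is of the moment at which its call begins: read the wrist's pose just before it. camera_info takes no time and is no camera call.
- workorder.job_done(): hands the job in; it is judged then, once.
The state is a dict: "time_s": time; "joint_pos": joint angles; "qvel": joint speeds; "tau": joint torques, N m; "tool_pos": TCP position; "tcp_rot": TCP orientation; "wrist_force": force on the tool from outside, world axes, zero at the start; "torque": the same for the moment, N m; "grip_width": opening from 0.0 (shut) to 1.0 (fully open); "grip_force": force on a finger pad.
Only numpy, scipy, OpenCV 4.12 (cv2) and the standard library are available. Lean on these libraries where they do the work, as an engineer would, in place of code of your own. Each camera call takes 0.05 s, during which the arm holds its last target. There are 200 camera calls.

## Working session

There is one attempt and no reset: what is moved stays moved. The work goes in short steps, Python scripts to look and compute and a shell command to move; the robot and the scene stay as the last step left them, time stands still between calls to the robot, and variables do not carry over. Pictures are saved under pics/ and viewed, at most 14 in all, crops included, and the job is handed in when it is done.

```bash
ls; mkdir -p pics; cat > h.py <<'E'
import numpy as np, cv2
from workcell import observe, optics, workorder, r
from scipy.spatial.transform import Rotation as R
def cam(name, st=None):
    ci=optics.camera_info(name); K=np.array(ci["camera_matrix"])
    if "T_tool_cam" in ci:
        st=st or observe(); T=np.eye(4); T[:3,:3]=R.from_euler('xyz',st["tcp_rot"],degrees=True).as_matrix(); T[:3,3]=st["tool_pos"]
        return K, T@np.array(ci["T_tool_cam"])
    T=np.eye(4); T[:3,:3]=cv2.Rodrigues(np.array(ci["rvec"],float))[0]; T[:3,3]=np.ravel(ci["tvec"])
    return K, np.linalg.inv(T)
def shot(name,save=None):
    K,T=cam(name); im,d=optics.grab_frame(name)
    if save: cv2.imwrite(save,im)
    v,u=np.mgrid[:400,:640]; z=d
    P=np.stack([(u-K[0,2])/K[0,0]*z,(v-K[1,2])/K[1,1]*z,z],-1)@T[:3,:3].T+T[:3,3]
    P[d<=0]=np.nan
    return im,d,P
E
python3 - <<'E'
from h import *
print(observe()); print(r.pinch_z)
for n in("top","scene","wrist"):
    K,T=cam(n); print(n,K.round(1).tolist(),T.round(3).tolist()); im,d,P=shot(n,f"pics/{n}0.png"); np.savez(f"{n}0.npz",im=im,d=d,P=P)
E
```

```text
pics
{'time_s': 0.0, 'joint_pos': array([ 7.35103256e+01,  1.83518194e+01,  8.97061385e+01, -2.70150813e-03,
        7.20444555e+01, -1.14741116e+00]), 'qvel': array([ 0.00993952,  0.02282912, -0.08532075, -0.01274701, -0.04125948,
       -0.00445301]), 'tau': array([ 7.12787605e-04, -4.15528321e+01, -2.34148175e+01, -9.25544373e-05,
        8.51792924e-03, -4.98871344e-06]), 'tool_pos': array([0.15202822, 0.55404366, 0.23048229]), 'tcp_rot': array([-1.79897556e+02,  5.17122714e-04,  1.64658572e+02]), 'wrist_force': array([-0.44398931,  0.27203987, -0.73084897]), 'torque': array([ 0.02239577,  0.00567412, -0.0266236 ]), 'grip_force': 0.0, 'grip_width': 0.9986651708273393}
0.0187
top [[409.9, 0.0, 324.5], [0.0, 409.9, 199.2], [0.0, 0.0, 1.0]] [[-0.0, -0.999, 0.045, 0.531], [-1.0, 0.001, 0.024, 0.017], [-0.024, -0.045, -0.999, 0.998], [0.0, 0.0, 0.0, 1.0]]
scene [[369.6, 0.0, 322.5], [0.0, 369.6, 197.9], [0.0, 0.0, 1.0]] [[-0.139, 0.655, -0.743, 1.18], [0.99, 0.085, -0.11, 0.094], [-0.009, -0.751, -0.66, 0.613], [0.0, 0.0, 0.0, 1.0]]
wrist [[328.4, 0.0, 319.0], [0.0, 328.4, 197.5], [0.0, 0.0, 1.0]] [[0.264, 0.927, 0.266, 0.085], [0.964, -0.254, -0.074, 0.572], [-0.001, 0.277, -0.961, 0.373], [0.0, 0.0, 0.0, 1.0]]
```

View pics/top0.png

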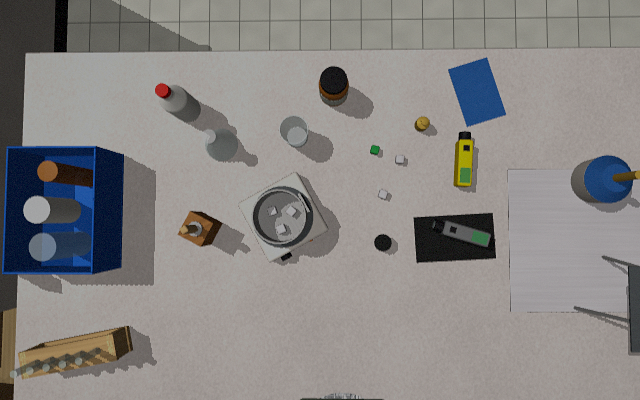

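View pics/scene0.png

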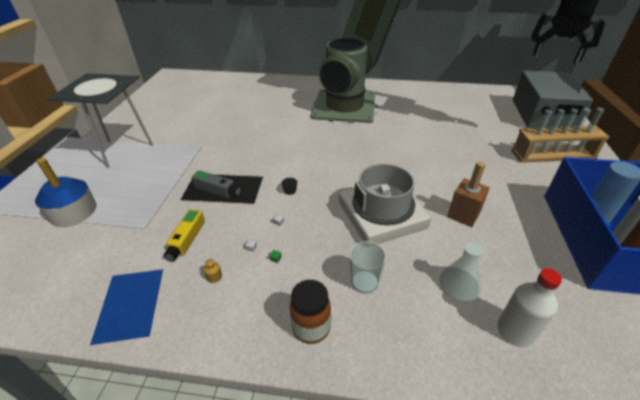

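The top view shows two bench pellets, at about (400,160) and (383,195), plus the green decoy at (375,150). The thermometer on the mat is near (462,234), and the rod stand is at (200,228). The pot is centred around (282,216), with its patch at (287,256). Next I'll measure these.

```bash
python3 - <<'E'
from h import *
f=np.load("top0.npz"); im,d,P=f["im"],f["d"],f["P"]
hsv=cv2.cvtColor(im,cv2.COLOR_BGR2HSV)
K,T=cam("top")
def pt(u,v,w=1): return np.nanmedian(P[v-w:v+w+1,u-w:u+w+1].reshape(-1,3),0).round(3)
for n,u,v in [("pelA",400,160),("pelB",383,195),("green",375,150),("bench",350,300),("mat",425,250),("thermo",462,235),("stop",383,242),("weight",422,124),("yellow",464,160),("beaker",294,132),("flask",220,143),("in1",272,211),("in2",292,211),("in3",281,230)]: print(n,pt(u,v))
# blobs by height in regions
def reg(n,u0,u1,v0,v1,z0,z1):
    p=P[v0:v1,u0:u1].reshape(-1,3); p=p[(p[:,2]>z0)&(p[:,2]<z1)]
    if len(p)<4: print(n,len(p)); return p
    rect=cv2.minAreaRect((p[:,:2]*1000).astype(np.float32))
    print(n,len(p),"mean",p.mean(0).round(4),"minrect",np.round(rect[0],1),np.round(rect[1],1),round(rect[2],1)); return p
reg("pelA",390,410,150,170,.012,.03);reg("pelB",374,393,186,205,.012,.03)
reg("thermo",430,500,215,250,.03,.05)
reg("stand",175,225,208,250,.07,.088);reg("handle",170,225,208,250,.10,.2)
p=reg("rim",240,330,175,262,.104,.116)
A=np.c_[2*p[:,:2],np.ones(len(p))]; s=np.linalg.lstsq(A,(p[:,:2]**2).sum(1),rcond=None)[0]; print("circ",s[:2],np.sqrt(s[2]+s[0]**2+s[1]**2))
reg("plate",230,335,165,265,.034,.044)
reg("mat",408,500,205,268,-.005,.008)
cr=im[165:270,165:335]; 
cv2.imwrite("pics/c1.png",cv2.resize(np.hstack([cr,im[140:245,360:500]]),None,fx=2.5,fy=2.5,interpolation=cv2.INTER_CUBIC))
E
```

```text
pelA [ 0.669 -0.14   0.017]
pelB [ 0.585 -0.099  0.018]
green [ 0.693 -0.081  0.019]
bench [ 0.333 -0.02  -0.   ]
mat [ 0.453 -0.201  0.002]
thermo [ 0.491 -0.278  0.041]
stop [ 0.474 -0.097  0.03 ]
weight [ 0.749 -0.188  0.044]
yellow [ 0.666 -0.286  0.038]
beaker [0.741 0.116 0.004]
flask [0.703 0.281 0.067]
in1 [0.546 0.159 0.068]
in2 [0.546 0.113 0.068]
in3 [0.503 0.138 0.068]
pelA 68 mean [ 0.6718 -0.1396  0.0172] minrect [ 672.2 -140.3] [19.7 20.4] 84.1
pelB 68 mean [ 0.5872 -0.0983  0.0178] minrect [587.4 -98.6] [19.6 19.1] 69.8
thermo 781 mean [ 0.4955 -0.2809  0.0392] minrect [ 496.5 -278.8] [129.6  34. ] 73.3
stand 607 mean [0.5066 0.326  0.0804] minrect [506.  331.2] [61.2 61. ] 62.1
handle 126 mean [0.5067 0.3271 0.1362] minrect [506.2 330.1] [15.9 15.6] 33.2
rim 390 mean [0.5371 0.1331 0.1092] minrect [533.  137.2] [122.2 118.9] 78.2
circ [0.53426177 0.13736437] 0.05829481242997474
plate 1679 mean [0.5327 0.1334 0.0398] minrect [528.7 136.1] [171.  159.9] 29.2
mat 4916 mean [ 0.4855 -0.2662  0.0013] minrect [ 486.7 -270.5] [221.6 149.7] 89.9
```

View pics/c1.png

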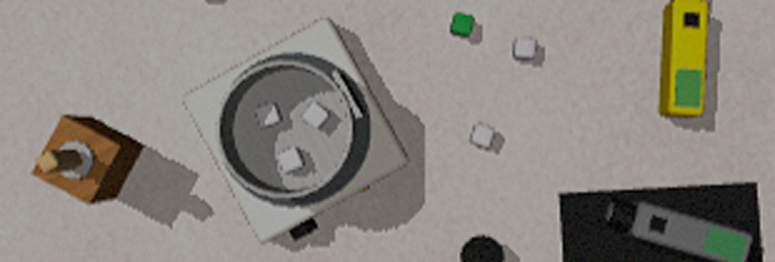

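The crop shows the tab on the pot at about (304,203) in the full image, so the patch faces −y/+x at roughly −60°. The black thing at (287,256) is on the hotplate's own side, so it's probably a switch. I'll refine the bath and patch pose and plan the first move over pellet A.

```bash
cat >> h.py <<'E'
def go(x,y,z,yaw,st=None):
    "print turn about tool z (deg, first) then shift in tool axes (cm) after the turn"
    st=st or observe(); R0=R.from_euler('xyz',st["tcp_rot"],degrees=True)
    Rt=R.from_euler('xyz',[180,0,yaw],degrees=True)
    rv=(R0.inv()*Rt).as_rotvec(degrees=True)
    s=Rt.inv().apply(np.array([x,y,z])-st["tool_pos"])*100
    q=np.array(st["joint_pos"]); q6=np.degrees(np.arctan2(y,x))+90-yaw
    print("turn",rv.round(2),"shift cm",s.round(2),"q6 then",round(q6,1),"now",np.round(st["tool_pos"],4),np.round(st["tcp_rot"],1),"t",round(st["time_s"],2),"grip",round(st["grip_width"],3),round(st["grip_force"],1))
E
python3 - <<'E'
from h import *
f=np.load("top0.npz"); im,P=f["im"],f["P"]
p=P[165:265,230:335].reshape(-1,3); c=im[165:265,230:335].reshape(-1,3).astype(int)
m=(p[:,2]>.036)&(p[:,2]<.043)&(c.min(1)>90); q=p[m]
# remove outliers: square orientation by minimising bounding
def score(a,q): 
    w=R.from_euler('z',-a,degrees=True).as_matrix()[:2,:2]; t=q[:,:2]@w.T; lo,hi=np.percentile(t,[.7,99.3],axis=0); return (hi-lo).sum(),hi-lo,np.linalg.inv(w)@((lo+hi)/2)
a=min(np.arange(0,90,.5),key=lambda a:score(a,q)[0]); print("plate yaw",a,score(a,q))
for n in("top","scene"):
    P=np.load(n+"0.npz")["P"].reshape(-1,3)
    rr=P[:,:2]-[.5335,.137]; rad=np.hypot(*rr.T)
    m=(P[:,2]>.06)&(P[:,2]<.116)&(rad>.0625)&(rad<.08); print(n,m.sum(),"tab mean",P[m].mean(0).round(4),"ang",np.degrees(np.arctan2(rr[m,1],rr[m,0])).round(0)[:12], P[m][:,2].max() if m.any() else 0)
    m=(P[:,2]>.107)&(P[:,2]<.113)&(rad<.075); p=P[m]
    s=np.linalg.lstsq(np.c_[2*p[:,:2],np.ones(len(p))],(p[:,:2]**2).sum(1),rcond=None)[0]; print("circ",s[:2].round(4),np.sqrt(s[2]+s[0]**2+s[1]**2).round(4),m.sum())
go(.672,-.14,.15,86)
E
```

```text
plate yaw 28.5 (np.float64(0.3142996439204859), array([0.15745319, 0.15684646]), array([0.53335688, 0.13886149]))
top 53 tab mean [0.5638 0.0816 0.0964] ang [-40. -40. -41. -43. -44. -42. -44. -45. -45. -45. -47. -47.] 0.10750121955941416
circ [0.5338 0.1383] 0.0579 319
scene 389 tab mean [0.5749 0.127  0.0868] ang [-78. -78. -77. -75. -77. -73. -75. -72. -69. -72. -70. -68.] 0.11271174633582082
circ [0.5365 0.1388] 0.058 341
turn [-6.000e-02  5.000e-02  7.866e+01] shift cm [-65.62  56.71   8.07] q6 then -7.8 now [0.152  0.5542 0.2307] [-179.9   -0.   164.7] t 0.15 grip 0.999 0.0
```

```bash
python3 -m handwheel '[[[0,0,0,0,0,7,60],[0,0,0,0,0,7,60],[0,0,0,0,0,7,60],[0,0,0,0,0,7,60],[0,0,0,0,0,7,60],[0,0,0,0,0,7,60],[0,0,0,0,0,7,60],[0,0,0,0,0,7,60],[0,0,0,0,0,7,60],[0,0,0,0,0,7,60]]]' 40
python3 -m handwheel '[[[0,0,0,0,0,7,60],[0,0,0,0,0,1.7,60],[-2.8,2.4,0,0,0,0,60],[-2.8,2.4,0,0,0,0,60],[-2.8,2.4,0,0,0,0,60],[-2.8,2.4,0,0,0,0,60],[-2.8,2.4,0,0,0,0,60],[-2.8,2.4,0,0,0,0,60],[-2.8,2.4,0,0,0,0,60],[-2.8,2.4,0,0,0,0,60]]]'
python3 -m handwheel '[[[-2.8,2.4,0,0,0,0,60],[-2.8,2.4,0,0,0,0,60],[-2.8,2.4,0,0,0,0,60],[-2.8,2.4,0,0,0,0,60],[-2.8,2.4,0,0,0,0,60],[-2.8,2.4,0,0,0,0,60],[-2.8,2.4,0,0,0,0,60],[-2.8,2.4,0,0,0,0,60],[-2.8,2.4,0,0,0,0,60],[-2.8,2.4,0,0,0,0,60]]]'
python3 -m handwheel '[[[-2.8,2.4,0,0,0,0,60],[-2.8,2.4,0,0,0,0,60],[-2.8,2.4,0,0,0,0,60],[-2.8,2.4,0,0,0,0,60],[-2.8,2.4,0,0,0,0,60],[-1.6,1.5,0,0,0,0,60],[0,0,3,0,0,0,60],[0,0,3,0,0,0,60],[0,0,0,0,0,0,60],[0,0,0,0,0,0,60]]]'
cat > pel.py <<'E'
import sys; from h import *
im,d,P=shot("wrist","pics/"+sys.argv[1]+".png"); np.savez(sys.argv[1]+".npz",im=im,d=d,P=P)
m=((P[...,2]>.012)&(P[...,2]<.024)).astype(np.uint8)
n,l,s,c=cv2.connectedComponentsWithStats(m)
for i in range(1,n):
    if 150<s[i,4]<6000:
        p=P[l==i]; q=p[p[:,2]>p[:,2].max()-.005]; rect=cv2.minAreaRect((q[:,:2]*1000).astype(np.float32)); print("px",c[i].round(),"ctr",np.round(rect[0],1),np.round(rect[1],1),round(rect[2],1),"z",q[:,2].max().round(4),"bgr",np.median(im[l==i],0))
E
python3 pel.py w1; python3 -c "
from h import *
go(.672,-.14,.003,86)"
```

```text
time_s: 0.98
tool_pos: [0.1521, 0.5543, 0.231]
tcp_rot: [-180.0, 0.0, 94.3]
wrist_force: [0.4, 0.5, 0.2]
grip_width: 0.601
grip_force: 0.0
time_s: 1.82
tool_pos: [0.3284, 0.3158, 0.2312]
tcp_rot: [-180.0, 0.0, 86.0]
wrist_force: [0.1, 0.7, 0.1]
grip_width: 0.602
grip_force: 0.0
time_s: 2.65
tool_pos: [0.5482, 0.0196, 0.2311]
tcp_rot: [-180.0, -0.0, 85.9]
wrist_force: [0.0, 0.4, -0.1]
grip_width: 0.596
grip_force: 0.0
time_s: 3.48
tool_pos: [0.6701, -0.1436, 0.1694]
tcp_rot: [-179.7, -0.1, 85.9]
wrist_force: [0.1, 0.1, 0.0]
grip_width: 0.602
grip_force: 0.0
px [504.   8.] ctr [830.4 -12.6] [ 4.7 34.3] 74.3 z 0.024 bgr [65. 69. 71.]
px [345. 108.] ctr [696.7 -79.9] [19.7 19.9] 75.2 z 0.0203 bgr [ 68. 148.  46.]
px [114. 141.] ctr [487.8 -96.5] [34.7 12.2] 88.1 z 0.0239 bgr [22.5 22.5 24. ]
px [226. 138.] ctr [589.5 -98.5] [20.  19.9] 71.0 z 0.0201 bgr [213. 208. 219.]
px [323. 176.] ctr [ 674.1 -139.5] [20.  19.4] 85.5 z 0.0198 bgr [207. 204. 215.]
px [408. 216.] ctr [ 754.1 -183.7] [30.7 12.2] 24.0 z 0.024 bgr [ 34.  79. 100.]
px [176. 274.] ctr [ 522.4 -230.6] [19.2 44.7] 24.2 z 0.024 bgr [55. 55. 55.]
px [323. 304.] ctr [ 666.1 -272.9] [  5.1 114.5] 85.4 z 0.024 bgr [ 15. 121. 148.]
turn [-0.01 -0.01 -0.03] shift cm [ 0.37  0.04 16.87] q6 then -7.8 now [ 0.6714 -0.1437  0.1717] [-180.   -0.   86.] t 3.53 grip 0.602 0.0
```

View pics/w1.png

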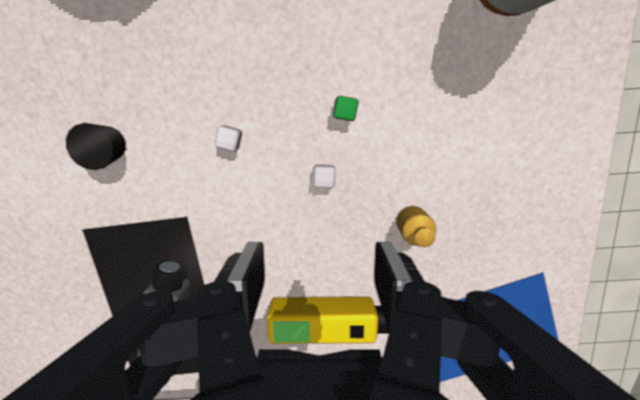

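```bash
python3 -m handwheel '[[[0.38,0.13,3,0,0,0,60],[0,0,3,0,0,0,60],[0,0,3,0,0,0,60],[0,0,3,0,0,0,60],[0,0,2,0,0,0,60],[0,0,1.5,0,0,0,60],[0,0,0.8,0,0,0,60],[0,0,0.4,0,0,0,60],[0,0,0,0,0,0,60],[0,0,0,0,0,0,60]]]'
python3 -m handwheel '[[[0,0,0,0,0,0,10],[0,0,0,0,0,0,10],[0,0,0,0,0,0,10],[0,0,0,0,0,0,10],[0,0,0,0,0,0,10],[0,0,0,0,0,0,10],[0,0,-2,0,0,0,10],[0,0,-3,0,0,0,10],[0,0,-3,0,0,0,10],[0,0,-3,0,0,0,10]]]' 40
python3 -m handwheel '[[[0,0,-3,0,0,0,10],[0,0,-3,0,0,0,10],[0,0,0,0,0,0,10]]]' 40
python3 -c "
from h import *
go(.534,.1385,.165,86);go(.534,.1385,.165,70)"
```

```text
time_s: 4.37
tool_pos: [0.674, -0.1402, 0.0061]
tcp_rot: [179.8, 0.0, 86.0]
wrist_force: [0.1, 0.2, 0.8]
grip_width: 0.602
grip_force: 0.0
time_s: 5.2
tool_pos: [0.6722, -0.14, 0.1149]
tcp_rot: [-179.9, -0.0, 86.0]
wrist_force: [-0.3, -0.4, 0.6]
grip_width: 0.224
grip_force: 39.9
time_s: 5.45
tool_pos: [0.6759, -0.1408, 0.1817]
tcp_rot: [179.3, 0.1, 86.0]
wrist_force: [1.2, 0.3, 0.6]
grip_width: 0.222
grip_force: 39.9
turn [ 0.72  0.1  -0.04] shift cm [ 26.88 -16.11   1.67] q6 then 18.5 now [ 0.6759 -0.1408  0.1817] [1.793e+02 1.000e-01 8.600e+01] t 5.45 grip 0.222 39.9
turn [ 0.73  0.   15.96] shift cm [ 21.39 -22.89   1.67] q6 then 34.5 now [ 0.6759 -0.1408  0.1817] [1.793e+02 1.000e-01 8.600e+01] t 5.45 grip 0.222 39.9
```

```bash
python3 -m handwheel '[[[2.69,-1.61,0,0,0,0,10],[2.69,-1.61,0,0,0,0,10],[2.69,-1.61,0,0,0,0,10],[2.69,-1.61,0,0,0,0,10],[2.69,-1.61,0,0,0,0,10],[2.69,-1.61,0,0,0,0,10],[2.69,-1.61,0,0,0,0,10],[2.69,-1.61,0,0,0,0,10],[2.69,-1.61,0,0,0,0,10],[2.69,-1.61,0,0,0,0,10]]]'
python3 -m handwheel '[[[0,0,0,0,0,0,10],[0,0,3,0,0,0,10],[0,0,3,0,0,0,10],[0,0,2,0,0,0,10],[0,0,1.4,0,0,0,10],[0,0,0,0,0,0,10],[0,0,0,0,0,0,42],[0,0,0,0,0,0,42],[0,0,0,0,0,0,42],[0,0,0,0,0,0,42]]]'
python3 -m handwheel '[[[0,0,-3,0,0,0,42],[0,0,-3,0,0,0,42],[0,0,-3,0,0,0,42],[0,0,-3,0,0,0,42],[0,0,-3,0,0,0,42],[0,0,0,0,0,0,42],[0,0,0,0,0,0,42]]]'
python3 - <<'E'
from h import *
im,d,P=shot("wrist","pics/w2.png"); np.savez("w2.npz",im=im,d=d,P=P)
go(.589,-.0985,.15,72)
E
```

```text
time_s: 6.28
tool_pos: [0.5299, 0.1407, 0.1738]
tcp_rot: [-180.0, 0.0, 85.9]
wrist_force: [0.8, 0.0, -0.0]
grip_width: 0.22
grip_force: 40.0
time_s: 7.12
tool_pos: [0.532, 0.1396, 0.0815]
tcp_rot: [179.9, -0.0, 85.9]
wrist_force: [0.3, 0.2, -1.0]
grip_width: 0.415
grip_force: 0.0
time_s: 7.7
tool_pos: [0.5322, 0.1398, 0.2331]
tcp_rot: [179.7, -0.1, 86.0]
wrist_force: [0.4, 0.1, -0.9]
grip_width: 0.424
grip_force: 0.0
turn [ 0.1  -0.05 13.96] shift cm [-20.85  12.86   8.12] q6 then 8.5 now [0.5311 0.1395 0.2312] [179.9  -0.   86. ] t 7.75 grip 0.423 0.0
```

View pics/w2.png

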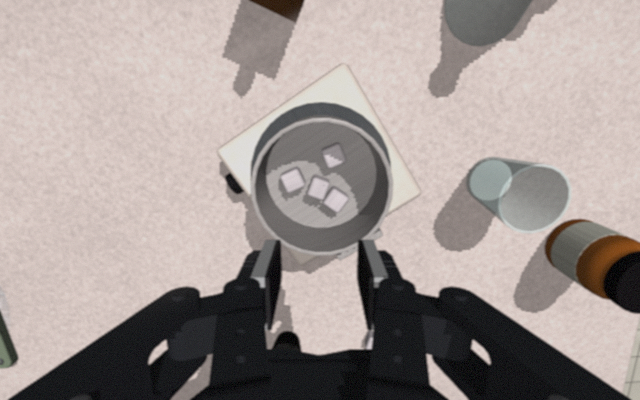

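Four pellets now lie flat in the pot, around (320,180). Next is pellet B.

```bash
python3 -m handwheel '[[[0,0,0,0,0,7,55],[0,0,0,0,0,7,55],[-2.3,1.43,0,0,0,0,55],[-2.3,1.43,0,0,0,0,55],[-2.3,1.43,0,0,0,0,55],[-2.3,1.43,0,0,0,0,55],[-2.3,1.43,0,0,0,0,55],[-2.3,1.43,0,0,0,0,55],[-2.3,1.43,0,0,0,0,55],[-2.3,1.43,0,0,0,0,55]]]'
python3 -m handwheel '[[[-2.3,1.43,2,0,0,0,55],[0,0,3,0,0,0,55],[0,0,3,0,0,0,55],[0,0,0,0,0,0,55],[0,0,0,0,0,0,55],[0,0,0,0,0,0,55]]]'
python3 pel.py w3; python3 -c "
from h import *
go(.589,-.0985,.003,72)"
```

```text
time_s: 8.58
tool_pos: [0.5821, -0.0721, 0.2285]
tcp_rot: [-179.8, 0.0, 72.0]
wrist_force: [-0.5, -0.1, 0.7]
grip_width: 0.549
grip_force: 0.0
time_s: 9.08
tool_pos: [0.5899, -0.097, 0.151]
tcp_rot: [180.0, -0.0, 72.0]
wrist_force: [0.6, -0.1, 0.3]
grip_width: 0.551
grip_force: 0.0
px [192.  33.] ctr [533.9  46.9] [64.5  2.1] 28.0 z 0.024 bgr [58. 61. 65.]
px [434. 128.] ctr [696.6 -79.5] [19.6 20.4] 72.2 z 0.0198 bgr [ 63. 137.  45.]
px [318. 187.] ctr [589.2 -98.5] [19.9 19.4] 71.4 z 0.0197 bgr [196. 193. 203.]
px [518. 223.] ctr [ 750.6 -185.8] [31.1 13.1] 47.3 z 0.024 bgr [28. 68. 86.]
px [286. 323.] ctr [ 517.2 -217.7] [ 5.1 26.7] 67.1 z 0.024 bgr [72. 72. 68.]
turn [ 0.15 -0.03 -0.01] shift cm [-0.19 -0.09 14.89] q6 then 8.5 now [ 0.5904 -0.097   0.1519] [179.8  -0.   72. ] t 9.13 grip 0.547 0.0
```

```bash
python3 -m handwheel '[[[-0.17,-0.1,3,0,0,0,55],[0,0,3,0,0,0,55],[0,0,3,0,0,0,55],[0,0,2.5,0,0,0,55],[0,0,1.5,0,0,0,55],[0,0,1,0,0,0,55],[0,0,0.5,0,0,0,55],[0,0,0,0,0,0,55],[0,0,0,0,0,0,55]]]'
python3 -m handwheel '[[[0,0,0,0,0,0,10],[0,0,0,0,0,0,10],[0,0,0,0,0,0,10],[0,0,0,0,0,0,10],[0,0,0,0,0,0,10],[0,0,-2,0,0,0,10],[0,0,-4,0,0,0,10],[0,0,-4,0,0,0,10],[0,0,-4,0,0,0,10],[0,0,-4,0,0,0,10]]]' 40
python3 -m handwheel '[[[2.13,-1.11,0,0,0,0,10],[2.13,-1.11,0,0,0,0,10],[2.13,-1.11,0,0,0,0,10],[2.13,-1.11,0,0,0,0,10],[2.13,-1.11,0,0,0,0,10],[2.13,-1.11,0,0,0,0,10],[2.13,-1.11,0,0,0,0,10],[2.13,-1.11,0,0,0,0,10],[2.13,-1.11,0,0,0,0,10],[2.13,-1.11,0,0,0,0,10]]]'
python3 -m handwheel '[[[0,0,0,0,0,0,10],[0,0,3,0,0,0,10],[0,0,3,0,0,0,10],[0,0,2,0,0,0,10],[0,0,1.4,0,0,0,10],[0,0,0,0,0,0,10],[0,0,0,0,0,0,40],[0,0,0,0,0,0,40],[0,0,0,0,0,0,40],[0,0,0,0,0,0,40]]]'
python3 -m handwheel '[[[0,0,-3,0,0,0,40],[0,0,-3,0,0,0,40],[0,0,-3,0,0,0,40],[0,0,-3,0,0,0,40],[0,0,-3,0,0,0,40],[0,0,0,0,0,0,40],[0,0,0,0,0,0,40]]]'
python3 - <<'E'
from h import *
im,d,P=shot("wrist"); np.savez("w4.npz",im=im,d=d,P=P)
im2,_,_=shot("top"); cv2.imwrite("pics/w4.png",np.vstack([im[60:400],cv2.resize(im2[100:280,160:500],(640,339))])[:600])
go(.5063,.3305,.23,62)
E
```

```text
time_s: 9.88
tool_pos: [0.5891, -0.0985, 0.0066]
tcp_rot: [179.8, -0.0, 72.0]
wrist_force: [-0.2, -0.5, 0.0]
grip_width: 0.547
grip_force: 0.0
time_s: 10.72
tool_pos: [0.5874, -0.0983, 0.1873]
tcp_rot: [-180.0, -0.0, 72.0]
wrist_force: [0.6, -0.3, -0.6]
grip_width: 0.22
grip_force: 39.2
time_s: 11.55
tool_pos: [0.5479, 0.1396, 0.1854]
tcp_rot: [180.0, -0.0, 72.0]
wrist_force: [0.5, -0.4, -0.6]
grip_width: 0.222
grip_force: 39.2
time_s: 12.38
tool_pos: [0.5492, 0.1386, 0.0926]
tcp_rot: [179.9, -0.1, 72.0]
wrist_force: [-0.3, -0.5, -0.1]
grip_width: 0.401
grip_force: 0.0
time_s: 12.97
tool_pos: [0.5494, 0.1387, 0.2441]
tcp_rot: [179.7, -0.2, 72.0]
wrist_force: [-0.2, -0.5, 0.2]
grip_width: 0.401
grip_force: 0.0
turn [-0.03  0.02  9.96] shift cm [ 15.02 -12.69   1.1 ] q6 then 61.1 now [0.5478 0.1383 0.241 ] [-180.    0.   72.] t 13.07 grip 0.401 0.0
```

View pics/w4.png

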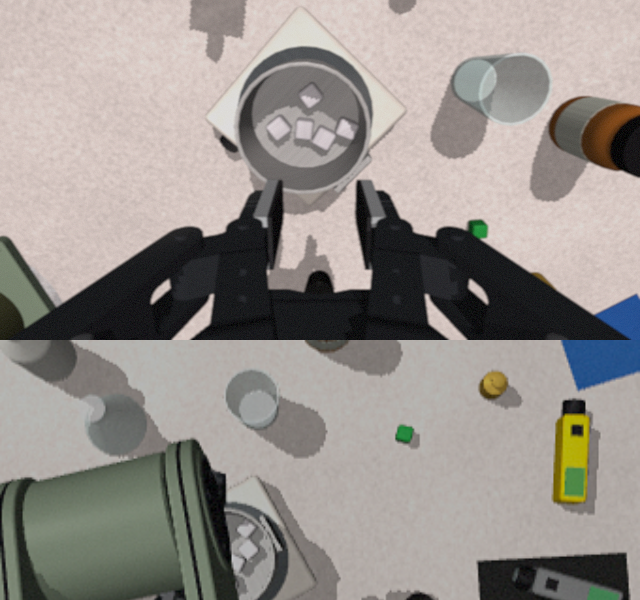

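The upper view shows five pellets in the pot, with pixels from (279,128) to (346,130). No loose pellets are left on the bench. Next is the rod.

```bash
python3 -m handwheel '[[[0,0,0,0,0,5,50],[0,0,0,0,0,5,50],[1.9,-1.6,0,0,0,0,50],[1.9,-1.6,0,0,0,0,50],[1.9,-1.6,0,0,0,0,50],[1.9,-1.6,0,0,0,0,50],[1.9,-1.6,0,0,0,0,50],[1.9,-1.6,0,0,0,0,50],[1.9,-1.6,0,0,0,0,50],[1.72,-1.49,0,0,0,0,50]]]'
python3 -m handwheel '[[[0,0,0,0,0,0,50],[0,0,0,0,0,0,50],[0,0,0,0,0,0,50]]]'
cat > rod.py <<'E'
import sys; from h import *
im,d,P=shot("wrist",f"pics/{sys.argv[1]}.png"); go(.5063,.3305,.1,62)
p=P.reshape(-1,3); uv=np.mgrid[:400,:640].reshape(2,-1).T
near=np.hypot(p[:,0]-.506,p[:,1]-.33)<.05
for n,a,b in(("htop",.142,.16),("collar",.080,.092),("stand",.074,.0845)):
    m=near&(p[:,2]>a)&(p[:,2]<b); q=p[m]
    if len(q)<5: print(n,len(q)); continue
    q=q[np.abs(q-np.median(q,0)).max(1)<.05]; rect=cv2.minAreaRect((q[:,:2]*1000).astype(np.float32)); print(n,len(q),np.round(rect[0],1),np.round(rect[1],1),round(rect[2],1),"z",np.median(q[:,2]).round(4),"px",uv[m].mean(0).round())
E
python3 rod.py w5
```

```text
time_s: 13.9
tool_pos: [0.5059, 0.3316, 0.2394]
tcp_rot: [-179.9, 0.2, 62.0]
wrist_force: [0.4, -0.6, 0.3]
grip_width: 0.505
grip_force: 0.0
time_s: 14.15
tool_pos: [0.5066, 0.33, 0.2401]
tcp_rot: [-179.9, 0.1, 62.0]
wrist_force: [0.2, -0.4, -0.1]
grip_width: 0.5
grip_force: 0.0
turn [-0.04  0.11 -0.08] shift cm [ 0.04 -0.08 14.04] q6 then 61.1 now [0.5068 0.3297 0.2404] [-1.80e+02  1.00e-01  6.19e+01] t 14.2 grip 0.502 0.0
htop 465 [507.7 331.6] [16.4 16.2] 34.9 z 0.1506 px [197. 319.]
collar 1955 [507.6 331.6] [60.1 59.8] 62.5 z 0.0807 px [173. 318.]
stand 2855 [507.4 331.4] [60.6 60. ] 62.4 z 0.0801 px [173. 319.]
```

View pics/w5.png

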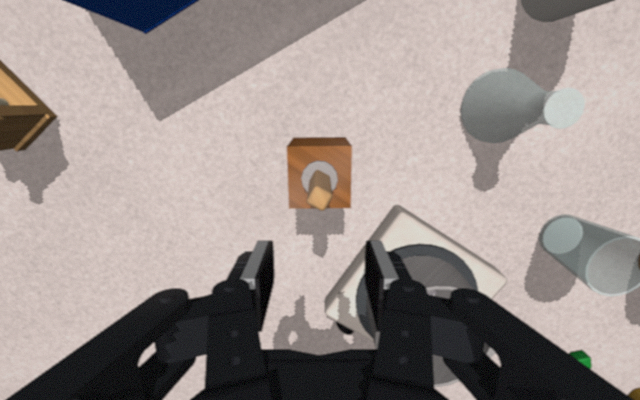

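The handle top at pixel (319,197) sits about 27° off the stand's faces. So I'll turn to yaw 35° and grip it there.

```bash
python3 -m handwheel '[[[0,0,0,0,0,6.75,50],[0,0,0,0,0,6.75,50],[0,0,0,0,0,6.75,50],[0,0,0,0,0,6.75,50],[0.17,-0.11,0,0,0,0,50],[0,0,3,0,0,0,50],[0,0,3,0,0,0,50],[0,0,3,0,0,0,50],[0,0,2,0,0,0,50],[0,0,1.6,0,0,0,50]]]'
python3 -m handwheel '[[[0,0,1,0,0,0,50],[0,0,0.5,0,0,0,50],[0,0,0,0,0,0,50],[0,0,0,0,0,0,50],[0,0,0,0,0,0,50]]]'
python3 -m handwheel '[[[0,0,0,0,0,0,5],[0,0,0,0,0,0,5],[0,0,0,0,0,0,5],[0,0,0,0,0,0,5],[0,0,0,0,0,0,5],[0,0,0,0,0,0,5],[0,0,0,0,0,0,5],[0,0,0,0,0,0,5]]]' 90
python3 -m handwheel '[[[0,0,-1,0,0,0,5],[0,0,-2,0,0,0,5],[0,0,-2,0,0,0,5],[0,0,-2,0,0,0,5],[0,0,-2,0,0,0,5],[0,0,-2,0,0,0,5],[0,0,-2,0,0,0,5],[0,0,0,0,0,0,5],[0,0,0,0,0,0,5],[0,0,0,0,0,0,5]]]'
python3 - <<'E'
from h import *
im,d,P=shot("scene","pics/s2.png")
cv2.imwrite("pics/s2.png",cv2.resize(im[80:280,320:560],None,fx=2.5,fy=2.5))
go(.534,.1385,.23,35)
E
```

```text
time_s: 15.03
tool_pos: [0.507, 0.3312, 0.1129]
tcp_rot: [-180.0, 0.2, 35.1]
wrist_force: [-0.7, 0.0, 0.1]
grip_width: 0.499
grip_force: 0.0
time_s: 15.45
tool_pos: [0.5085, 0.333, 0.1016]
tcp_rot: [180.0, -0.1, 35.0]
wrist_force: [1.1, 0.6, 0.7]
grip_width: 0.5
grip_force: 0.0
time_s: 16.12
tool_pos: [0.5082, 0.333, 0.1013]
tcp_rot: [-180.0, -0.1, 35.0]
wrist_force: [-0.9, -0.3, 5.3]
grip_width: 0.177
grip_force: 87.9
time_s: 16.95
tool_pos: [0.5071, 0.3322, 0.2292]
tcp_rot: [-180.0, 0.1, 35.0]
wrist_force: [-0.5, -0.5, -0.5]
grip_width: 0.17
grip_force: 87.6
turn [-0.01  0.18 -0.05] shift cm [-8.89 17.41 -0.13] q6 then 69.5 now [0.5069 0.3321 0.2287] [-180.     0.2   35. ] t 17.0 grip 0.176 87.6
```

View pics/s2.png

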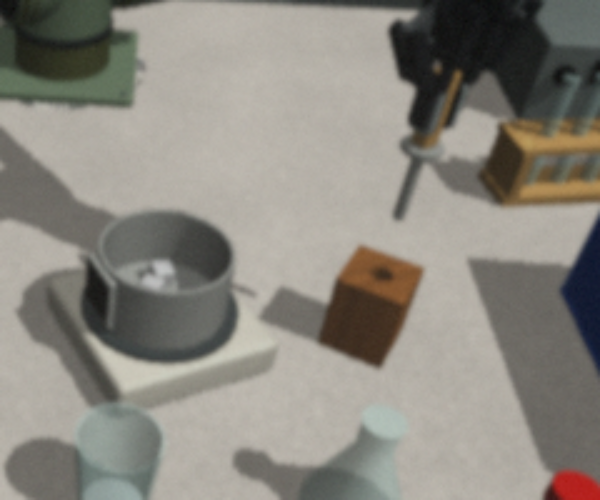

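The rod is clear of the stand, held at about (430,130) in the crop. The black patch shows on the pot's tab at (98,290). I'll measure the rod's tilt before lowering it.

```bash
cat > tilt.py <<'E'
from h import *
st=observe(); tx,ty,tz=st["tool_pos"]
im,d,P=shot("scene"); p=P.reshape(-1,3)
near=np.hypot(p[:,0]-tx,p[:,1]-ty)<.03
for a,b in((-.093,-.08),(-.08,-.06),(-.06,-.03),(-.022,-.015),(-.01,.0)):
    q=p[near&(p[:,2]>tz+a)&(p[:,2]<tz+b)]
    if len(q): print(a,b,len(q),(np.median(q,0)-[tx,ty,tz]).round(4))
print(np.round(st["tool_pos"],4),"lowest",p[near][:,2].min() if near.any() else 0)
E
python3 tilt.py
```

```text
-0.093 -0.08 16 [ 0.0029 -0.0028 -0.0826]
-0.08 -0.06 41 [ 0.0025 -0.0018 -0.069 ]
-0.06 -0.03 65 [ 0.0027 -0.0024 -0.0438]
-0.022 -0.015 73 [ 0.0086 -0.0042 -0.0162]
-0.01 0.0 40 [ 0.0051 -0.0025 -0.0059]
[0.5069 0.3321 0.2287] lowest -0.0008757809852039111
```

```bash
python3 - <<'E'
from h import *
f=np.load("w4.npz");P=f["P"];c=np.array([.534,.1385])
m=((P[...,2]>.062)&(P[...,2]<.095)&(np.hypot(P[...,0]-c[0],P[...,1]-c[1])<.05))
q=P[m][:,:2]
g=[]
for rr in (14,18,22,26):
  for a in range(0,360,15):
    p=c+rr/1000*np.array([np.cos(np.radians(a)),np.sin(np.radians(a))]); g.append((np.hypot(*(q-p).T).min()*1000,rr,a,p.round(4).tolist()))
print(sorted(g)[::-1][:10])
n,l,s,cc=cv2.connectedComponentsWithStats(m.astype(np.uint8))
for i in range(1,n):
    if s[i,4]>30: print(P[l==i].mean(0).round(4),s[i,4], (P[l==i].mean(0)[:2]-c).round(4))
E
```

```text
[(np.float64(13.535364141609682), 22, 0, [0.556, 0.1385]), (np.float64(13.336860631934728), 26, 0, [0.56, 0.1385]), (np.float64(13.325376837994304), 26, 120, [0.521, 0.161]), (np.float64(12.447812780161192), 22, 120, [0.523, 0.1576]), (np.float64(12.174734211655071), 18, 120, [0.525, 0.1541]), (np.float64(10.224725459983178), 14, 105, [0.5304, 0.152]), (np.float64(10.13342715387069), 18, 0, [0.552, 0.1385]), (np.float64(9.969077693054727), 26, 105, [0.5273, 0.1636]), (np.float64(9.7886321748232), 26, 345, [0.5591, 0.1318]), (np.float64(9.71514747820143), 22, 105, [0.5283, 0.1598])]
[0.549  0.161  0.0674] 410 [0.015  0.0225]
[0.5079 0.1399 0.0674] 385 [-0.0261  0.0014]
[0.5491 0.1221 0.0685] 1015 [ 0.0151 -0.0164]
```

```bash
python3 -m handwheel '[[[0,0,-1,0,0,0,5],[-0.89,2.33,0,0,0,0,5],[-0.89,2.33,0,0,0,0,5],[-0.89,2.33,0,0,0,0,5],[-0.89,2.33,0,0,0,0,5],[-0.89,2.33,0,0,0,0,5],[-0.89,2.33,0,0,0,0,5],[-0.89,2.33,0,0,0,0,5],[-0.86,2.37,0,0,0,0,5],[0,0,0,0,0,0,5]]]'
python3 -m handwheel '[[[0,0,0,0,0,0,5],[0,0,1,0,0,0,5],[0,0,1,0,0,0,5],[0,0,1,0,0,0,5],[0,0,1,0,0,0,5],[0,0,1,0,0,0,5],[0,0,0,0,0,0,5],[0,0,0,0,0,0,5]]]'
python3 -c "
from h import *
go(.556,.1385,.149,35)"; python3 tilt.py
```

```text
time_s: 17.88
tool_pos: [0.5575, 0.135, 0.2404]
tcp_rot: [179.9, 0.1, 34.7]
wrist_force: [-0.3, -0.2, -1.1]
grip_width: 0.177
grip_force: 87.8
time_s: 18.55
tool_pos: [0.5561, 0.139, 0.1893]
tcp_rot: [-180.0, 0.1, 35.0]
wrist_force: [-0.7, -0.2, -0.5]
grip_width: 0.172
grip_force: 87.8
turn [-0.05  0.1  -0.02] shift cm [-0.04  0.04  4.03] q6 then 69.0 now [0.5561 0.139  0.1893] [-1.8e+02  1.0e-01  3.5e+01] t 18.55 grip 0.172 87.8
-0.093 -0.08 12 [ 0.0021 -0.0008 -0.0834]
-0.08 -0.06 35 [ 0.0027 -0.0008 -0.0684]
-0.06 -0.03 55 [ 0.0028 -0.0006 -0.0447]
-0.022 -0.015 69 [ 0.0091 -0.0018 -0.0159]
-0.01 0.0 33 [ 0.0058  0.0014 -0.006 ]
[0.5561 0.139  0.1893] lowest 0.06056300697405548
```

```bash
python3 -m handwheel '[[[0,0,0.8,0,0,0,5],[0,0,0.8,0,0,0,5],[0,0,0.8,0,0,0,5],[0,0,0.5,0,0,0,5],[0,0,0.5,0,0,0,5],[0,0,0.5,0,0,0,5],[0,0,0,0,0,0,5],[0,0,0,0,0,0,5],[0,0,0,0,0,0,5]]]'
python3 -m handwheel '[[[0.3,-0.62,0,0,0,0,5],[0.1,-0.68,0,0,0,0,5],[-0.12,-0.68,0,0,0,0,5],[-0.32,-0.61,0,0,0,0,5],[-0.5,-0.48,0,0,0,0,5],[-0.62,-0.3,0,0,0,0,5],[-0.68,-0.1,0,0,0,0,5],[-0.68,0.12,0,0,0,0,5],[-0.61,0.32,0,0,0,0,5],[-0.48,0.5,0,0,0,0,5]]]'
python3 -m handwheel '[[[-0.3,0.62,0,0,0,0,5],[-0.1,0.68,0,0,0,0,5],[0.12,0.68,0,0,0,0,5],[0.32,0.61,0,0,0,0,5],[0.5,0.48,0,0,0,0,5],[0.62,0.3,0,0,0,0,5],[0.68,0.1,0,0,0,0,5],[0.68,-0.12,0,0,0,0,5],[0.61,-0.32,0,0,0,0,5],[0.48,-0.5,0,0,0,0,5]]]'
python3 tilt.py
```

```text
time_s: 19.35
tool_pos: [0.5569, 0.1389, 0.1516]
tcp_rot: [180.0, -0.0, 35.0]
wrist_force: [0.4, -0.1, -1.1]
grip_width: 0.174
grip_force: 87.8
time_s: 20.18
tool_pos: [0.5119, 0.1382, 0.1515]
tcp_rot: [180.0, -0.0, 35.0]
wrist_force: [0.5, -0.0, -0.9]
grip_width: 0.174
grip_force: 87.8
time_s: 21.02
tool_pos: [0.5574, 0.1398, 0.1512]
tcp_rot: [180.0, -0.0, 35.0]
wrist_force: [-0.8, -0.1, 0.1]
grip_width: 0.174
grip_force: 87.9
-0.08 -0.06 9 [ 0.0033  0.     -0.0627]
-0.06 -0.03 53 [ 0.0028 -0.0011 -0.0456]
-0.022 -0.015 71 [ 0.0072 -0.0006 -0.0159]
-0.01 0.0 29 [ 0.0067  0.002  -0.0058]
[0.5574 0.1398 0.1512] lowest 0.08545507411791309
```

```bash
a() { :; }
python3 -m handwheel '[[[0.3,-0.62,0.15,0,0,0,5],[0.1,-0.68,0.15,0,0,0,5],[-0.12,-0.68,0,0,0,0,5],[-0.32,-0.61,0,0,0,0,5],[-0.5,-0.48,0,0,0,0,5],[-0.62,-0.3,0,0,0,0,5],[-0.68,-0.1,0,0,0,0,5],[-0.68,0.12,0,0,0,0,5],[-0.61,0.32,0,0,0,0,5],[-0.48,0.5,0,0,0,0,5]]]'
python3 -m handwheel '[[[-0.3,0.62,0,0,0,0,5],[-0.1,0.68,0,0,0,0,5],[0.12,0.68,0,0,0,0,5],[0.32,0.61,0,0,0,0,5],[0.5,0.48,0,0,0,0,5],[0.62,0.3,0,0,0,0,5],[0.68,0.1,0,0,0,0,5],[0.68,-0.12,0,0,0,0,5],[0.61,-0.32,0,0,0,0,5],[0.48,-0.5,0,0,0,0,5]]]'
python3 -m handwheel '[[[0.3,-0.62,0,0,0,0,5],[0.1,-0.68,0,0,0,0,5],[-0.12,-0.68,0,0,0,0,5],[-0.32,-0.61,0,0,0,0,5],[-0.5,-0.48,0,0,0,0,5],[-0.62,-0.3,0,0,0,0,5],[-0.68,-0.1,0,0,0,0,5],[-0.68,0.12,0,0,0,0,5],[-0.61,0.32,0,0,0,0,5],[-0.48,0.5,0,0,0,0,5]]]'
python3 -m handwheel '[[[-0.3,0.62,0,0,0,0,5],[-0.1,0.68,0,0,0,0,5],[0.12,0.68,0,0,0,0,5],[0.32,0.61,0,0,0,0,5],[0.5,0.48,0,0,0,0,5],[0.62,0.3,0,0,0,0,5],[0.68,0.1,0,0,0,0,5],[0.68,-0.12,0,0,0,0,5],[0.61,-0.32,0,0,0,0,5],[0.48,-0.5,0,0,0,0,5]]]'
python3 -m handwheel '[[[0.3,-0.62,0,0,0,0,5],[0.1,-0.68,0,0,0,0,5],[-0.12,-0.68,0,0,0,0,5],[-0.32,-0.61,0,0,0,0,5],[-0.5,-0.48,0,0,0,0,5],[-0.62,-0.3,0,0,0,0,5],[-0.68,-0.1,0,0,0,0,5],[-0.68,0.12,0,0,0,0,5],[-0.61,0.32,0,0,0,0,5],[-0.48,0.5,0,0,0,0,5]]]'
python3 -m handwheel '[[[-0.3,0.62,0,0,0,0,5],[-0.1,0.68,0,0,0,0,5],[0.12,0.68,0,0,0,0,5],[0.32,0.61,0,0,0,0,5],[0.5,0.48,0,0,0,0,5],[0.62,0.3,0,0,0,0,5],[0.68,0.1,0,0,0,0,5],[0.68,-0.12,0,0,0,0,5],[0.61,-0.32,0,0,0,0,5],[0.48,-0.5,0,0,0,0,5]]]'
python3 -m handwheel '[[[0.3,-0.62,0,0,0,0,5],[0.1,-0.68,0,0,0,0,5],[-0.12,-0.68,0,0,0,0,5],[0,0,0,0,0,0,5],[0,0,0,0,0,0,5],[0,0,0,0,0,0,5]]]'
python3 - <<'E'
from h import *
im,d,P=shot("wrist"); im2,_,_=shot("scene"); cv2.imwrite("pics/st.png",np.hstack([im[0:400,120:520],cv2.resize(im2[120:280,300:460],(400,400))]))
E
python3 tilt.py
```

```text
time_s: 21.9
tool_pos: [0.5119, 0.139, 0.1484]
tcp_rot: [-180.0, -0.0, 35.0]
wrist_force: [-0.3, -1.0, -0.8]
grip_width: 0.171
grip_force: 88.6
time_s: 22.73
tool_pos: [0.5573, 0.1397, 0.1481]
tcp_rot: [-180.0, -0.0, 35.0]
wrist_force: [0.1, -0.5, -0.9]
grip_width: 0.177
grip_force: 88.5
time_s: 23.57
tool_pos: [0.5117, 0.1381, 0.1484]
tcp_rot: [-180.0, 0.0, 35.0]
wrist_force: [-0.3, -0.3, -0.4]
grip_width: 0.172
grip_force: 88.6
time_s: 24.4
tool_pos: [0.5573, 0.1398, 0.1481]
tcp_rot: [-180.0, -0.0, 35.0]
wrist_force: [0.2, -1.0, -0.8]
grip_width: 0.176
grip_force: 88.6
time_s: 25.23
tool_pos: [0.5119, 0.1381, 0.1485]
tcp_rot: [180.0, 0.0, 35.0]
wrist_force: [-0.9, 0.2, 0.1]
grip_width: 0.175
grip_force: 88.6
time_s: 26.07
tool_pos: [0.5573, 0.1398, 0.1481]
tcp_rot: [-180.0, -0.0, 35.0]
wrist_force: [0.5, -0.3, -1.4]
grip_width: 0.173
grip_force: 88.6
time_s: 26.57
tool_pos: [0.5474, 0.1566, 0.1485]
tcp_rot: [180.0, -0.0, 35.0]
wrist_force: [-0.5, 1.3, 0.2]
grip_width: 0.173
grip_force: 88.7
-0.093 -0.08 2 [-0.0224  0.0177 -0.0812]
-0.08 -0.06 21 [ 0.0022  0.001  -0.0679]
-0.06 -0.03 51 [ 0.0032 -0.0008 -0.0458]
-0.022 -0.015 65 [ 0.0082 -0.0023 -0.016 ]
-0.01 0.0 28 [ 0.006   0.0023 -0.0058]
[0.5476 0.1564 0.1484] lowest 0.052256468514058185
```

View pics/st.png

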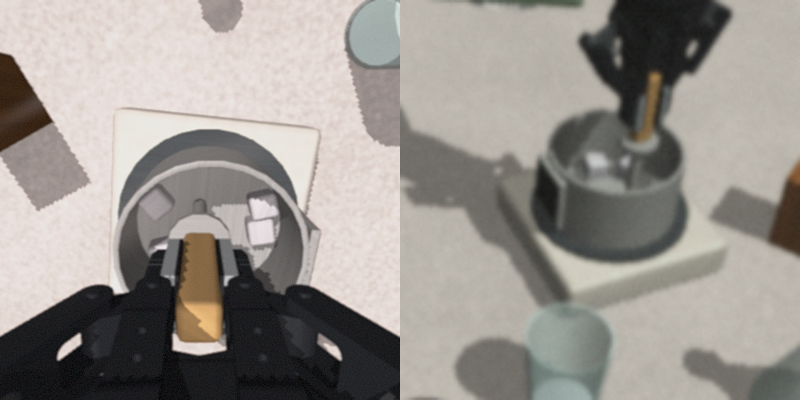

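Left view: the rod stands upright in the pot with the pellets pushed outward, for example at (262,205). It has made over four turns, so I'm lifting it and taking it back to the stand.

```bash

python3 -m handwheel '[[[0,0,-1,0,0,0,5],[0,0,-2,0,0,0,5],[0,0,-2,0,0,0,5],[0,0,-2,0,0,0,5],[0,0,-2,0,0,0,5],[0,0,-0.5,0,0,0,5],[0,0,0,0,0,0,5]]]'
python3 -m handwheel '[[[0.85,-2.09,0,0,0,0,5],[0.85,-2.09,0,0,0,0,5],[0.85,-2.09,0,0,0,0,5],[0.85,-2.09,0,0,0,0,5],[0.85,-2.09,0,0,0,0,5],[0.85,-2.09,0,0,0,0,5],[0.85,-2.09,0,0,0,0,5],[0.88,-2.05,0,0,0,0,5],[0,0,0,0,0,0,5],[0,0,0,0,0,0,5]]]'
python3 -m handwheel '[[[0,0,1.5,0,0,0,5],[0,0,1.5,0,0,0,5],[0,0,1,0,0,0,5],[0,0,0,0,0,0,5],[0,0,0,0,0,0,5],[0,0,0,0,0,0,5]]]'
python3 tilt.py
python3 - <<'E'
from h import *
go(.5078,.3322,.1025,35)
im,d,P=shot("scene"); p=P.reshape(-1,3)
# stand top check from scene
m=(np.hypot(p[:,0]-.5075,p[:,1]-.3315)<.05)&(abs(p[:,2]-.08)<.003)
rect=cv2.minAreaRect((p[m][:,:2]*1000).astype(np.float32)); print(rect,m.sum())
cv2.imwrite("pics/s3.png",cv2.resize(im[130:240,420:520],None,fx=5,fy=5,interpolation=cv2.INTER_CUBIC))
E
```

```text
time_s: 27.3
tool_pos: [0.5486, 0.1568, 0.2455]
tcp_rot: [179.9, -0.2, 34.9]
wrist_force: [0.1, 0.4, -1.0]
grip_width: 0.176
grip_force: 88.6
time_s: 28.13
tool_pos: [0.5072, 0.3329, 0.2416]
tcp_rot: [180.0, 0.2, 35.1]
wrist_force: [0.2, -0.6, -0.7]
grip_width: 0.173
grip_force: 88.7
time_s: 28.63
tool_pos: [0.5085, 0.3323, 0.2039]
tcp_rot: [180.0, -0.1, 34.9]
wrist_force: [-0.7, 0.4, -0.4]
grip_width: 0.172
grip_force: 88.7
-0.093 -0.08 14 [ 0.0033 -0.0027 -0.0835]
-0.08 -0.06 36 [ 0.0034 -0.0021 -0.0699]
-0.06 -0.03 64 [ 0.0027 -0.0015 -0.0449]
-0.022 -0.015 74 [ 0.007  -0.0038 -0.016 ]
-0.01 0.0 36 [ 0.0059 -0.0018 -0.0057]
[0.5085 0.3323 0.2039] lowest -0.0006719998824249451
turn [ 0.   -0.09 -0.07] shift cm [-0.08 -0.03 10.17] q6 then 88.2 now [0.5086 0.3325 0.2042] [ 1.80e+02 -1.00e-01  3.49e+01] t 28.68 grip 0.174 88.7
((508.17333984375, 331.6858215332031), (60.34463119506836, 63.747589111328125), 61.685733795166016) 466
```

View pics/s3.png

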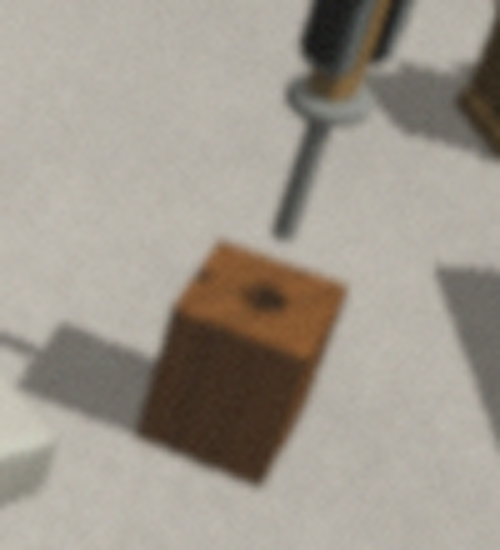

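The rod tip at (285,235) points at the hole at (265,297), and the measured offset is under 1 mm. Lowering it now.

```bash

python3 -m handwheel '[[[-0.1,-0.03,1.5,0,0,0,5],[0,0,1.5,0,0,0,5],[0,0,0.7,0,0,0,5],[0,0,0.7,0,0,0,5],[0,0,0.7,0,0,0,5],[0,0,0,0,0,0,5],[0,0,0,0,0,0,5]]]'
python3 -m handwheel '[[[0,0,1,0,0,0,5],[0,0,1,0,0,0,5],[0,0,1,0,0,0,5],[0,0,1,0,0,0,5],[0,0,0.6,0,0,0,5],[0,0,0.3,0,0,0,5],[0,0,0,0,0,0,5],[0,0,0,0,0,0,5]]]'
python3 -c "
from h import *
go(.5078,.3322,.1020,35)"
```

```text
time_s: 29.32
tool_pos: [0.5071, 0.3323, 0.1524]
tcp_rot: [-180.0, -0.0, 35.0]
wrist_force: [-0.3, -0.4, -0.9]
grip_width: 0.176
grip_force: 88.7
time_s: 29.98
tool_pos: [0.5072, 0.3323, 0.1033]
tcp_rot: [-180.0, -0.0, 35.0]
wrist_force: [0.4, -0.3, -1.6]
grip_width: 0.173
grip_force: 89.1
turn [-0.   -0.01 -0.04] shift cm [0.05 0.05 0.13] q6 then 88.2 now [0.5072 0.3323 0.1033] [-180.   -0.   35.] t 29.98 grip 0.173 89.1
```

```bash

python3 -m handwheel '[[[0,0,0.15,0,0,0,5],[0,0,0,0,0,0,5],[0,0,0,0,0,0,50],[0,0,0,0,0,0,50],[0,0,0,0,0,0,50],[0,0,0,0,0,0,50],[0,0,0,0,0,0,50]]]'
python3 -m handwheel '[[[0,0,-2,0,0,0,50],[0,0,-2,0,0,0,50],[0,0,-3,0,0,0,50],[0,0,-3,0,0,0,50],[0,0,-4,0,0,0,50],[0,0,0,0,0,0,50],[0,0,0,0,0,0,50],[0,0,0,0,0,0,50]]]'
python3 rod.py w6
python3 - <<'E'
from h import *
im,d,P=shot("top"); 
p=P[200:285,405:540].reshape(-1,3); p=p[(p[:,2]>.035)&(p[:,2]<.05)]
rect=cv2.minAreaRect((p[:,:2]*1000).astype(np.float32)); print("thermo",rect,len(p))
np.savez("top2.npz",im=im,d=d,P=P); go(.49,-.277,.25,163)
E
```

```text
time_s: 30.57
tool_pos: [0.5071, 0.3322, 0.102]
tcp_rot: [-180.0, -0.0, 35.0]
wrist_force: [-0.5, -0.3, -0.8]
grip_width: 0.502
grip_force: 0.0
time_s: 31.23
tool_pos: [0.5067, 0.332, 0.2416]
tcp_rot: [-180.0, 0.0, 35.0]
wrist_force: [-0.6, -0.1, -0.2]
grip_width: 0.5
grip_force: 0.0
turn [ -0.04   0.12 -27.04] shift cm [-0.12  0.06 14.06] q6 then 61.1 now [0.5063 0.3318 0.2406] [-1.8e+02  1.0e-01  3.5e+01] t 31.28 grip 0.503 0.0
htop 462 [506.8 331.6] [16.3 15.8] 35.3 z 0.1504 px [200. 318.]
collar 1966 [507.7 331.7] [60.3 59.8] 62.4 z 0.0807 px [175. 319.]
stand 2792 [507.6 331.6] [60.5 60. ] 62.4 z 0.0801 px [174. 319.]
thermo ((496.25811767578125, -279.7955017089844), (127.61509704589844, 33.85970687866211), 73.25889587402344) 723
turn [-2.0000e-01  8.0000e-02 -1.2804e+02] shift cm [-16.24 -58.69  -0.98] q6 then -102.5 now [0.5063 0.3318 0.2402] [-180.     0.2   35. ] t 31.33 grip 0.503 0.0
```

```bash

python3 -m handwheel '[[[0,0,0,0,0,-6.4,75],[0,0,0,0,0,-6.4,75],[0,0,0,0,0,-6.4,75],[0,0,0,0,0,-6.4,75],[0,0,0,0,0,-6.4,75],[0,0,0,0,0,-6.3,75],[-2.99,0.83,0,0,0,0,75],[-2.99,0.83,0,0,0,0,75],[-2.99,0.83,0,0,0,0,75],[-2.99,0.83,0,0,0,0,75]]]'
python3 -m handwheel '[[[-2.99,0.83,0,0,0,0,75],[-2.99,0.83,0,0,0,0,75],[-2.99,0.83,0,0,0,0,75],[-2.99,0.83,0,0,0,0,75],[-2.99,0.83,0,0,0,0,75],[-2.99,0.83,0,0,0,0,75],[-2.99,0.83,0,0,0,0,75],[-2.99,0.83,0,0,0,0,75],[-2.99,0.83,0,0,0,0,75],[-2.99,0.83,0,0,0,0,75]]]'
python3 -m handwheel '[[[-2.99,0.83,0,0,0,0,75],[-2.99,0.83,0,0,0,0,75],[-2.99,0.83,0,0,0,0,75],[-2.99,0.83,0,0,0,0,75],[-2.99,0.83,0,0,0,0,75],[-2.99,0.83,0,0,0,0,75],[0,0,0,0,0,0,75],[0,0,0,0,0,0,75],[0,0,0,0,0,0,75],[0,0,0,0,0,0,75]]]'
cat > th.py <<'E'
from h import *
for n in("wrist","top"):
    im,d,P=shot(n,"pics/th_%s.png"%n); p=P.reshape(-1,3); c=im.reshape(-1,3).astype(int)
    b=(np.abs(p[:,0]-.5)<.14)&(np.abs(p[:,1]+.27)<.13)
    m=b&(p[:,2]>.036)&(p[:,2]<.046); q=p[m]
    if len(q)>20:
        rect=cv2.minAreaRect((q[:,:2]*1000).astype(np.float32)); print(n,"top face",np.round(rect[0],1),np.round(rect[1],1),round(rect[2],1),len(q),"z",np.median(q[:,2]).round(4),"px",np.round(np.mean(np.argwhere(m.reshape(400,640)),0)))
    g=m&(c[:,1]>c[:,2]+25)&(c[:,1]>c[:,0]+15); print("display",p[g].mean(0).round(4) if g.any() else None,g.sum())
go(.4934,-.2891,.009,73.3)
E
python3 th.py
```

```text
time_s: 32.17
tool_pos: [0.5034, 0.2067, 0.2401]
tcp_rot: [-179.9, 0.1, 73.3]
wrist_force: [1.2, 0.3, 0.4]
grip_width: 0.753
grip_force: 0.0
time_s: 33.0
tool_pos: [0.4967, -0.1035, 0.2403]
tcp_rot: [-179.8, 0.0, 73.3]
wrist_force: [1.1, 0.4, 0.2]
grip_width: 0.75
grip_force: 0.0
time_s: 33.83
tool_pos: [0.4935, -0.2871, 0.2411]
tcp_rot: [-179.9, -0.1, 73.3]
wrist_force: [-0.8, -0.5, -0.1]
grip_width: 0.748
grip_force: 0.0
wrist top face [ 557.5 -298.2] [126.7 158.7] 72.7 4023 z 0.0396 px [160. 348.]
display [ 0.5496 -0.304   0.0397] 1258
top top face [ 550.9 -303.2] [127.4 160.3] 66.8 866 z 0.0397 px [222. 465.]
display [ 0.543  -0.3052  0.0401] 287
turn [-0.03 -0.02  0.04] shift cm [-0.2   0.03 23.26] q6 then -13.7 now [ 0.4937 -0.2871  0.2416] [-180.    -0.    73.3] t 33.93 grip 0.753 0.0
```

View pics/th_wrist.png

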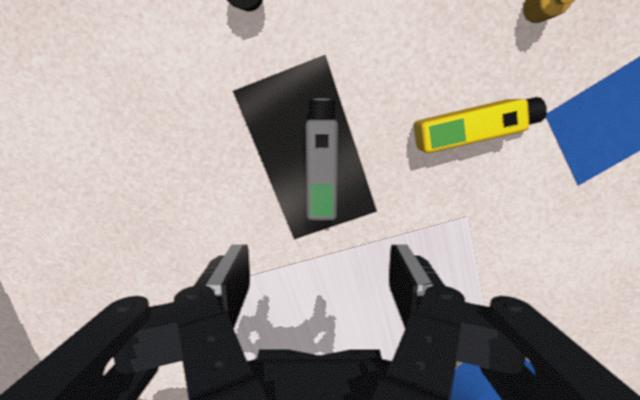

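The grey thermometer lies at (321,160), in line with the tool. The yellow look-alike at (480,125) contaminated the fit, so I'll redo it without that and fit the mat too.

```bash
sed -i 's/<.14)&/<.065)\&/' th.py; python3 th.py; python3 - <<'E'
from h import *
f=np.load("top0.npz");im,P=f["im"],f["P"]
K,T=cam("top")
sub=np.zeros((400,640),np.uint8); sub[205:270,405:505]=(im[205:270,405:505].max(2)<50)
n,l,s,c=cv2.connectedComponentsWithStats(sub); i=1+np.argmax(s[1:,4]); ys,xs=np.where(l==i); rect=cv2.minAreaRect(np.c_[xs,ys].astype(np.float32))
print(rect)
def w(u,v,z=.002):
    r=T[:3,:3]@np.array([(u-K[0,2])/K[0,0],(v-K[1,2])/K[1,1],1]); return T[:3,3]+r*(z-T[2,3])/r[2]
b=cv2.boxPoints(rect); W=np.array([w(*x) for x in b]); print(W.round(4),W.mean(0).round(4),[np.linalg.norm(W[k]-W[k-1]).round(3) for k in range(4)])
E
```

```text
wrist top face [ 498.3 -279.4] [127.9  33.6] 72.7 3083 z 0.04 px [168. 321.]
display [ 0.487  -0.3179  0.0407] 718
top top face [ 496.3 -279.2] [128.8  33.5] 73.2 689 z 0.0399 px [234. 465.]
display [ 0.4851 -0.3181  0.0407] 171
turn [ 0.   -0.01  0.04] shift cm [-1.800e-01  1.000e-02  2.329e+01] q6 then -13.7 now [ 0.4938 -0.2873  0.2419] [180.   -0.   73.3] t 34.03 grip 0.754 0.0
((454.2956237792969, 237.38894653320312), (44.928077697753906, 79.28816986083984), 86.76029968261719)
[[ 0.532  -0.174   0.002 ]
 [ 0.5427 -0.3636  0.002 ]
 [ 0.4354 -0.3676  0.002 ]
 [ 0.4243 -0.179   0.002 ]] [ 0.4836 -0.271   0.002 ] [np.float64(0.108), np.float64(0.19), np.float64(0.107), np.float64(0.189)]
```

```bash

python3 -m handwheel '[[[-0.15,0.08,3,0,0,0,75],[0,0,4,0,0,0,75],[0,0,4,0,0,0,75],[0,0,4,0,0,0,75],[0,0,3,0,0,0,75],[0,0,2,0,0,0,75],[0,0,1.5,0,0,0,75],[0,0,1,0,0,0,75],[0,0,0.6,0,0,0,75],[0,0,0,0,0,0,75]]]'
python3 -m handwheel '[[[0,0,0,0,0,0,75],[0,0,0,0,0,0,75]]]'
python3 -m handwheel '[[[0,0,0,0,0,0,20],[0,0,0,0,0,0,20],[0,0,0,0,0,0,20],[0,0,0,0,0,0,20],[0,0,0,0,0,0,20],[0,0,0,0,0,0,20],[0,0,0,0,0,0,20],[0,0,0,0,0,0,20]]]' 60
python3 -c "
from h import *
go(.64,-.0557,.05,118.5)"
```

```text
time_s: 34.87
tool_pos: [0.4938, -0.2895, 0.0101]
tcp_rot: [-179.9, -0.0, 73.3]
wrist_force: [0.2, -0.1, 0.1]
grip_width: 0.747
grip_force: 0.0
time_s: 35.03
tool_pos: [0.4948, -0.2903, 0.0119]
tcp_rot: [179.9, 0.0, 73.3]
wrist_force: [0.8, 0.6, 0.1]
grip_width: 0.745
grip_force: 0.0
time_s: 35.7
tool_pos: [0.4947, -0.2903, 0.0118]
tcp_rot: [179.9, 0.0, 73.3]
wrist_force: [0.5, -0.2, 6.5]
grip_width: 0.387
grip_force: 61.2
turn [  0.1    0.07 -45.25] shift cm [13.69 23.97 -3.82] q6 then -33.5 now [ 0.4947 -0.2903  0.0118] [179.9   0.   73.3] t 35.7 grip 0.387 61.2
```

```bash

python3 -m handwheel '[[[0,0,-1,0,0,0,20],[0,0,-2,0,0,0,20],[0,0,-3,0,0,0,20],[0,0,-3,0,0,0,20],[0,0,-3,0,0,0,20],[0,0,-2,0,0,0,20],[0,0,0,0,0,0,20]]]'
python3 -m handwheel '[[[0,0,0,0,0,-5,20],[0,0,0,0,0,-5,20],[0,0,0,0,0,-5,20],[0,0,0,0,0,-5,20],[0,0,0,0,0,-5,20],[0,0,0,0,0,-5,20],[0,0,0,0,0,-5,20],[0,0,0,0,0,-5,20],[0,0,0,0,0,-5.2,20],[0,0,0,0,0,0,20]]]'
python3 -m handwheel '[[[1.5,2.6,0,0,0,0,20],[1.5,2.6,0,0,0,0,20],[1.5,2.6,0,0,0,0,20],[1.5,2.6,0,0,0,0,20],[1.5,2.6,0,0,0,0,20],[1.5,2.6,0,0,0,0,20],[1.5,2.6,0,0,0,0,20],[1.5,2.6,0,0,0,0,20],[1.58,3.11,0,0,0,0,20],[0,0,0,0,0,0,20]]]'
python3 -m handwheel '[[[0,0,2,0,0,0,20],[0,0,2,0,0,0,20],[0,0,2,0,0,0,20],[0,0,1,0,0,0,20],[0,0,0.7,0,0,0,20],[0,0,0,0,0,0,20],[0,0,0,0,0,0,20],[0,0,0,0,0,0,20]]]'
python3 - <<'E'
from h import *
im,d,P=shot("wrist"); go(.6401,-.0569,.0718,118.5)
im2,d2,P2=shot("scene"); np.savez("m1.npz",im=im,P=P,im2=im2,P2=P2)
cv2.imwrite("pics/m1.png",np.hstack([cv2.resize(im[:,100:540],(400,364)),cv2.resize(im2[130:270,220:440],(400,364),interpolation=cv2.INTER_CUBIC)[:,:400]]))
E
```

```text
time_s: 36.28
tool_pos: [0.4961, -0.2912, 0.1556]
tcp_rot: [179.5, 0.1, 73.3]
wrist_force: [0.9, -0.2, -2.1]
grip_width: 0.391
grip_force: 60.4
time_s: 37.12
tool_pos: [0.493, -0.2893, 0.1491]
tcp_rot: [-179.9, -0.2, 118.5]
wrist_force: [-0.6, 0.0, -2.4]
grip_width: 0.38
grip_force: 60.2
time_s: 37.95
tool_pos: [0.6421, -0.0514, 0.1493]
tcp_rot: [179.9, -0.1, 118.5]
wrist_force: [-0.2, -0.6, -2.0]
grip_width: 0.388
grip_force: 60.6
time_s: 38.62
tool_pos: [0.6404, -0.0568, 0.0749]
tcp_rot: [179.9, 0.1, 118.4]
wrist_force: [0.2, -0.7, -3.0]
grip_width: 0.389
grip_force: 60.7
turn [ 0.12  0.08 -0.07] shift cm [ 0.01 -0.03  0.33] q6 then -33.6 now [ 0.6404 -0.0568  0.0751] [1.799e+02 1.000e-01 1.184e+02] t 38.67 grip 0.385 60.7
```

View pics/m1.png

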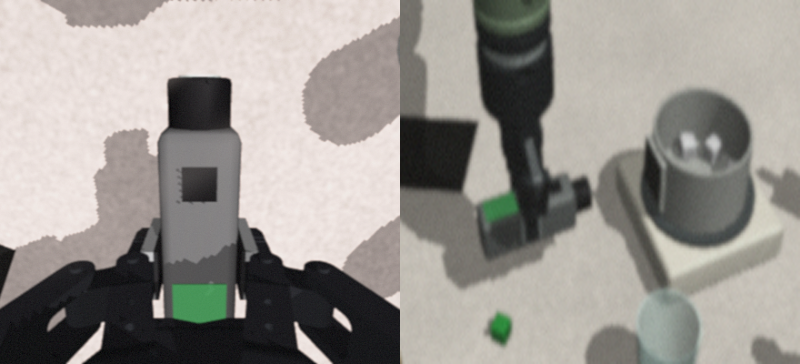

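The thermometer's lens faces the patch, as the right-hand view shows. I'll lower it 3 mm and check the numbers.

```bash

python3 -m handwheel '[[[0,0,0.3,0,0,0,20],[0,0,0,0,0,0,20],[0,0,0,0,0,0,20],[0,0,0,0,0,0,20]]]'
python3 - <<'E'
from h import *
im,d,P=shot("wrist"); go(.6401,-.0569,.0718,118.5)
t=observe()["tool_pos"]
p=P.reshape(-1,3); m=(np.abs(p[:,2]-.1)<.006)&(np.hypot(*(p[:,:2]-t[:2]).T)<.12); q=p[m]
rect=cv2.minAreaRect((q[:,:2]*1000).astype(np.float32)); print("thermo top",rect,np.median(q[:,2]))
l=p[(p[:,2]>.08)&(np.hypot(*(p[:,:2]-t[:2]).T)<.12)]; ax=np.array([np.cos(np.radians(118.5)),np.sin(np.radians(118.5))]); print("front",((l[:,:2]-t[:2])@ax).max())
im2,d2,P2=shot("scene"); p=P2.reshape(-1,3); c=im2.reshape(-1,3).max(1)
a=np.radians(-61.5); e=np.array([np.cos(a),np.sin(a)]); w=p[:,:2]-[.534,.1385]; u=w@e; v=w@[-e[1],e[0]]
m=(u>.058)&(u<.075)&(abs(v)<.035)&(p[:,2]>.05)&(p[:,2]<.115)&(c<45)
print("patch",m.sum(),p[m].mean(0).round(4),"u",np.median(u[m]).round(4),"v",np.percentile(v[m],[2,50,98]).round(4),"z",np.percentile(p[m][:,2],[2,98]).round(4), np.polyfit(v[m],u[m],1))
E
```

```text
time_s: 39.05
tool_pos: [0.6395, -0.0566, 0.0709]
tcp_rot: [180.0, -0.0, 118.5]
wrist_force: [-0.0, -0.4, -2.5]
grip_width: 0.383
grip_force: 60.7
turn [ 0.01  0.   -0.04] shift cm [-0.05  0.03 -0.09] q6 then -33.6 now [ 0.6396 -0.0566  0.0709] [180.    0.  118.5] t 39.1 grip 0.387 60.7
thermo top ((633.8645629882812, -38.21718978881836), (57.90752029418945, 108.91886901855469), 12.075507164001465) 0.0989036092255457
front 0.07696290703946623
patch 96 [0.5693 0.083  0.081 ] u 0.0656 v [-0.0127  0.0044  0.0205] z [0.0622 0.0999] [-0.00670539  0.06561224]
```

```bash

python3 -m handwheel '[[[0,0.1,-0.1,0,0,0,20],[0,0,0,0,0,0,20],[0,0,0,0,0,0,20],[0,0,0,0,0,0,20],[0,0,0,0,0,0,20],[0,0,0,0,0,0,20],[0,0,0,0,0,0,20],[0,0,0,0,0,0,20],[0,0,0,0,0,0,20],[0,0,0,0,0,0,20]]]'
python3 -m handwheel '[[[0,0,0,0,0,0,20],[0,0,0,0,0,0,20],[0,0,0,0,0,0,20],[0,0,0,0,0,0,20],[0,0,0,0,0,0,20],[0,0,0,0,0,0,20],[0,0,0,0,0,0,20],[0,0,0,0,0,0,20],[0,0,0,0,0,0,20],[0,0,0,0,0,0,20]]]'
python3 -m handwheel '[[[0,0,0,0,0,0,20],[0,0,0,0,0,0,20],[0,0,0,0,0,0,20],[0,0,0,0,0,0,20],[0,0,0,0,0,0,20],[0,0,0,0,0,0,20],[0,0,0,0,0,0,20],[0,0,0,0,0,0,20],[0,0,0,0,0,0,20],[0,0,0,0,0,0,20]]]'
python3 -m handwheel '[[[0,0,0,0,0,0,20],[0,0,0,0,0,0,20],[0,0,0,0,0,0,20],[0,0,0,0,0,0,20],[0,0,0,0,0,0,20],[0,0,0,0,0,0,20],[0,0,0,0,0,0,20],[0,0,0,0,0,0,20],[0,0,0,0,0,0,20],[0,0,0,0,0,0,20]]]'
python3 -m handwheel '[[[0,0,0,0,0,0,20],[0,0,0,0,0,0,20],[0,0,0,0,0,0,20],[0,0,0,0,0,0,20],[0,0,0,0,0,0,20],[0,0,0,0,0,0,20],[0,0,0,0,0,0,20],[0,0,0,0,0,0,20],[0,0,0,0,0,0,20],[0,0,0,0,0,0,20]]]'
python3 -c "
from h import *
go(.487,-.275,.15,93)"
```

```text
time_s: 39.98
tool_pos: [0.6404, -0.0561, 0.0718]
tcp_rot: [180.0, -0.0, 118.5]
wrist_force: [0.2, -0.7, -2.7]
grip_width: 0.387
grip_force: 60.7
time_s: 40.82
tool_pos: [0.6404, -0.0561, 0.0718]
tcp_rot: [180.0, -0.0, 118.5]
wrist_force: [-0.4, 0.0, -3.1]
grip_width: 0.394
grip_force: 60.7
time_s: 41.65
tool_pos: [0.6404, -0.0561, 0.0718]
tcp_rot: [180.0, -0.0, 118.5]
wrist_force: [-0.7, -0.6, -1.7]
grip_width: 0.387
grip_force: 60.7
time_s: 42.48
tool_pos: [0.6404, -0.0561, 0.0718]
tcp_rot: [180.0, -0.0, 118.5]
wrist_force: [-0.7, -0.2, -2.3]
grip_width: 0.388
grip_force: 60.7
time_s: 43.32
tool_pos: [0.6404, -0.0561, 0.0718]
tcp_rot: [180.0, -0.0, 118.5]
wrist_force: [-0.4, 0.5, -1.3]
grip_width: 0.386
grip_force: 60.7
turn [ 0.   -0.   25.46] shift cm [-21.06 -16.47  -7.82] q6 then -32.5 now [ 0.6404 -0.0561  0.0718] [180.   -0.  118.5] t 43.32 grip 0.386 60.7
```

```bash

python3 -m handwheel '[[[0,0,-1,0,0,0,20],[0,0,-2,0,0,0,20],[0,0,-2,0,0,0,20],[0,0,-2,0,0,0,20],[0,0,-1,0,0,0,20],[0,0,0,0,0,5.1,20],[0,0,0,0,0,5.1,20],[0,0,0,0,0,5.1,20],[0,0,0,0,0,5.1,20],[0,0,0,0,0,5.1,20]]]'
python3 -m handwheel '[[[-2.1,-1.68,0,0,0,0,20],[-2.1,-1.68,0,0,0,0,20],[-2.1,-1.68,0,0,0,0,20],[-2.1,-1.68,0,0,0,0,20],[-2.1,-1.68,0,0,0,0,20],[-2.1,-1.68,0,0,0,0,20],[-2.1,-1.68,0,0,0,0,20],[-2.1,-1.68,0,0,0,0,20],[-2.1,-1.68,0,0,0,0,20],[-2.1,-1.68,0,0,0,0,20]]]'
python3 -m handwheel '[[[0,0,0,0,0,0,20],[0,0,3,0,0,0,20],[0,0,3,0,0,0,20],[0,0,3,0,0,0,20],[0,0,2,0,0,0,20],[0,0,1,0,0,0,20],[0,0,0.7,0,0,0,20],[0,0,0,0,0,0,20],[0,0,0,0,0,0,20]]]'
python3 -c "
from h import *
go(.484,-.275,.0120,93)"
```

```text
time_s: 44.15
tool_pos: [0.6402, -0.0561, 0.1519]
tcp_rot: [-180.0, -0.0, 92.7]
wrist_force: [0.1, 0.2, -2.4]
grip_width: 0.388
grip_force: 60.7
time_s: 44.98
tool_pos: [0.4825, -0.2754, 0.1521]
tcp_rot: [180.0, -0.0, 93.0]
wrist_force: [1.0, 0.5, -2.2]
grip_width: 0.388
grip_force: 60.6
time_s: 45.73
tool_pos: [0.4843, -0.2748, 0.0256]
tcp_rot: [179.9, 0.0, 93.0]
wrist_force: [0.7, -0.3, -2.2]
grip_width: 0.388
grip_force: 60.8
turn [ 0.08  0.04 -0.04] shift cm [-0.02 -0.03  1.36] q6 then -32.6 now [ 0.4843 -0.2748  0.0256] [179.9   0.   93. ] t 45.73 grip 0.388 60.8
```

```bash

python3 -m handwheel '[[[0,0,0.5,0,0,0,20],[0,0,0.4,0,0,0,20],[0,0,0.3,0,0,0,20],[0,0,0.1,0,0,0,20],[0,0,0,0,0,0,20],[0,0,0,0,0,0,20]]]'
python3 -m handwheel '[[[0,0,0,0,0,0,75],[0,0,0,0,0,0,75],[0,0,0,0,0,0,75],[0,0,0,0,0,0,75],[0,0,0,0,0,0,75],[0,0,0,0,0,0,75],[0,0,0,0,0,0,75]]]'
python3 -m handwheel '[[[0,0,-2,0,0,0,75],[0,0,-3,0,0,0,75],[0,0,-4,0,0,0,75],[0,0,-4,0,0,0,75],[0,0,-4,0,0,0,75],[0,0,-4,0,0,0,75],[0,0,-2,0,0,0,75],[0,0,0,0,0,0,75],[0,0,0,0,0,0,75],[0,0,0,0,0,0,75]]]'
python3 th.py
python3 - <<'E'
from h import *
im,_,P=shot("top"); im2,_,_=shot("scene")
cv2.imwrite("pics/end.png",np.vstack([im[100:280,160:540],cv2.resize(im2,(380,238))]))
E
```

```text
time_s: 46.23
tool_pos: [0.4836, -0.2746, 0.0119]
tcp_rot: [180.0, 0.0, 93.0]
wrist_force: [0.5, 0.4, -2.4]
grip_width: 0.387
grip_force: 60.7
time_s: 46.82
tool_pos: [0.4835, -0.2745, 0.0118]
tcp_rot: [180.0, -0.0, 93.0]
wrist_force: [1.3, 0.2, 0.8]
grip_width: 0.751
grip_force: 0.0
time_s: 47.65
tool_pos: [0.4828, -0.2741, 0.2406]
tcp_rot: [-179.9, -0.1, 93.0]
wrist_force: [0.2, -1.5, -0.7]
grip_width: 0.751
grip_force: 0.0
wrist top face [ 482.4 -263. ] [ 33.5 127.1] 3.7 3096 z 0.0399 px [166. 320.]
display [ 0.4853 -0.303   0.0406] 732
top top face [ 481.2 -263.7] [ 33.7 127.8] 3.4 682 z 0.0401 px [239. 459.]
display [ 0.4835 -0.3038  0.0409] 169
turn [-0.2  -0.1  19.66] shift cm [-1.14  1.46 23.09] q6 then -13.7 now [ 0.4826 -0.274   0.2399] [-1.798e+02 -1.000e-01  9.300e+01] t 47.75 grip 0.749 0.0
```

View pics/end.png

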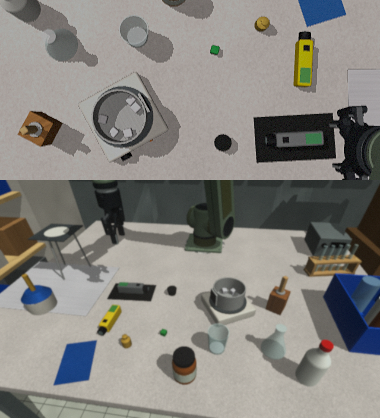

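The thermometer lies flat and centred on the mat at (297,138). The rod hangs in its stand at (35,128), the pellets are in the pot, and nothing else has moved. Handing in.

```bash
python3 -m handwheel '[[[0,0,0,0,0,0,75],[0,0,0,0,0,0,75],[0,0,0,0,0,0,75]]]' >/dev/null; python3 -c "
from workcell import workorder
print(workorder.job_done())"
```

```text
the job is handed in; nothing more can be done
None
```

I handed the job in without an error, though it returned no verdict: both bench pellets went into the pot, I stirred more than four turns anticlockwise, hung the rod back in its stand, held the thermometer on the patch for about 4 s, and laid it flat on its mat.

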